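# Feel for the hidden catch of the cash box

### The job

Open the cash box: with the fingertips, feel along the flat inset strip on its top for the flush catch hidden somewhere in it, press the catch fully down so that the drawer springs out, then let go so that the catch comes back up, and leave the drawer open. Only touch the box: do not lift it, shove it or press hard on it, and leave the ink pad on it and the stamp, cup and glass beside it where they are.

Things in the scene. Friction and masses are not known exactly. Their poses are not given: they have to be found in the camera images.
- cash_box: Low dark metal cash box, 170 mm deep (x) by 324 mm wide (y) by 80 mm high, about 3 kg, standing loose on the worktop. Origin at the centre of its underside; x points from its front (the drawer side) to its back, y along its width, z up. An ink pad lies on its top near the +y end.
- strip_middle (a point): Middle of the visible grey strip inset in the box's top, on its surface, 77 mm above the box's underside (3 mm below the dark cover round it). Axes as the box. The visible strip is 64 mm (x) by 140 mm (y), flat, rigid except at the catch, and does not shift. The catch's centre lies on its middle line (x = 0), anywhere from y = -44 to +44 mm, differently each time.
- catch (a joint): Press depth of the catch, m: 0 up, 0.007 fully down. The catch is a flat key in the strip, same grey, 49 mm (x) by 39 mm (y), its face 0.5 mm below the strip's, a thin gap round it. Sprung: starts to give at about 2 N, is fully down at about 6 N, frees the drawer from 0.005 on, comes back up when let go.
- drawer (a joint): How far the drawer stands out of the front of the box (towards the box's -x), m: 0 = shut and latched, 0.05 = fully out. It has no handle; a spring drives it out by itself within a second or so once the catch is pressed down.
- ink_pad: Flat ink pad tin, 55 x 79 x 12 mm, lying loose on top of the box near its +y end; origin at the centre of its underside. Leave it alone.
- stamp: Wooden hand stamp, 28 x 38 x 69 mm, standing on the worktop beyond the box's +y end; origin at the centre of its underside. Leave it alone.
- cup: Espresso cup with a handle, 58 x 87 x 55 mm, on the worktop beyond the box's -y end; origin at the centre of its underside. Leave it alone.
- glass: Shot glass, 47 mm wide, 58 mm high, on the worktop beyond the box's -y end; origin at the centre of its underside. Leave it alone.

How it is judged:
On the way:
1. the catch is pressed down (value of joint catch above 0.0035 m).
At the end, for the whole second after the job is handed in: The drawer stands out by more than 35 mm and is at rest, the catch is up again (pressed less than 1.5 mm), the box is at rest on the worktop within 30 mm of where it stood, and the ink pad, stamp, cup and glass are each within 30 mm of where they were (value of joint drawer above 0.035 m and velocity of joint drawer below 0.02 m/s and value of joint catch below 0.0015 m and distance of each of cash_box, ink_pad, stamp, cup, glass from where it was at the start of the episode below 0.03 m and height (world z) of cash_box below 0.008 m and linear speed of cash_box below 0.02 m/s); the robot touches nothing.
It fails at once if the box is lifted or tipped (its origin more than 12 mm up, or tilted more than 0.12 rad) (height (world z) of cash_box above 0.012 m or angle between cash_box's own z axis and vertical above 0.12 rad).
It fails at once if the box is shoved more than 30 mm (distance of cash_box from where it was at the start of the episode above 0.03 m).
It fails at once if the fingers press on the box with more than 60 N (contact force between the fingers and cash_box above 60 N).
It fails at once if the ink pad, stamp, cup or glass is moved more than 30 mm (distance of any of ink_pad, stamp, cup, glass from where it was at the start of the episode above 0.03 m).
It also fails if it takes over 48 s, if anything falls off the work surface, if the arm or the gripper's body presses on something with over 40 N, if the wrist force passes 120 N, or if a joint passes its speed limit or range.

### The arm

A 6-joint arm with a two-finger parallel gripper is mounted at the origin on a cart in front of the work surface, level with it; the furniture and walls round the work are solid. World frame = base frame: x ahead of the robot, y to its left, z up, the work surface at z = 0. Lengths are in m, angles in rad, forces in N, time in s.
With the tool pointing down it reaches from about 0.35 to 0.95 m from the base axis. Payload 17.4 kg.
Tool frame: the origin (TCP) lies midway between the tips of the shut fingers; the grasp point (between the pads) lies ctrl.grip_point_offset behind it (ctrl.grip_point_offset is the distance from the TCP to the grasp point, in m); x points along the fingers, y is the direction in which the jaws open and shut, and the axes are right-handed (so a half turn about x gives the same grasp; the last joint's range is limited). The gripper opens to 93 mm and grips with 3 to 60 N. Pads are 15 mm wide; open, the fingers measure 128 mm over their backs; the gripper's body (75 mm by 188 mm) begins 65 mm behind the grasp point.
Start: joints at [1.274, 0.116, 1.442, -0, 1.584, -0.038], TCP at [0.173, 0.653, 0.219] pointing down, gripper open.
Joint ranges: [-2.83, 2.83], [-0.83, 2.19], [0.07, 2.5], [-1.14, 4.28], [0.01, 3], [-2.97, 2.97]. Speed limits (rad/s): [1.89, 1.89, 2.22, 3.14, 3.14, 3.14].

### API

Orientations are given as a unit quaternion [w, x, y, z].
In Python, from bench import ctrl gives the robot as it stands. The module is installed in compiled form; this text tells all that it offers.
- The arm moves only by the shell command python3 -m creep 'ROWS' [FORCE]. ROWS is JSON, a list of rows, each a list of 7 numbers: the turn, a rotation vector about the tool's x, y, z in rad, then the shift along the tool's x, y, z in cm, then the opening, from -1 (shut) to 1 (fully open). A call has 1 to 20 rows; each row is the pose to reach, as a shift and turn from the pose commanded when the call began, along the tool's axes at that moment; what a row does not reach only later rows make up. A row lasts 1/10 s, in which the tool goes at most 50 mm and 8.59 degrees, less where a joint would pass 70% of its speed; a pose out of reach is approached as far as the arm can. A call with a gripper value outside its range is refused whole. The fingers move at their own pace and stop on an object; FORCE is the grip in N (left out, the last holds). Time passes only in rows, so rows that repeat a pose let the fingers close. It gives the time, the measured TCP pose, the force and the opening at its end, in the units of the state.
- ctrl.sense(): the state, without advancing time (a new reading comes with each control period).
- ctrl.camera(name): name is "side" or "top"; returns a dict with "img" (384x512x3 uint8, blue, green, red), "fx", "fy", "cx", "cy" (pixels), "rvec" (rotation vector, rad) and "tvec" (3), from world to camera coordinates, as OpenCV has them. Camera axes: x right, y down, z forward; pixel columns grow to the right and rows downward; lengths in m; the calibration is good to about 2 mm. A picture is of the moment at which its call begins. There is no depth.
- ctrl.sign_off(): hands the job in, once; it reports no verdict.
The state is a dict: "t": time; "qpos": joint angles; "qvel": joint speeds; "tau": joint torques, N m; "ee_pos": TCP position; "eef_rot": TCP orientation; "wrist_force": force on the tool from outside, world axes, zero at the start; "moment": the same for the moment, N m; "opening": finger opening in m.
Only numpy, scipy, OpenCV 4.12 (cv2) and the standard library are available. Lean on these libraries where they do the work, as an engineer would, in place of code of your own. Each camera call takes 0.05 s, during which the arm holds its last target.

## Working session

There is one attempt and no reset: what is moved stays moved. The work goes in short steps, Python scripts to look and compute and a shell command to move; the robot and the scene stay as the last step left them, time stands still between calls to the robot, and variables do not carry over. Pictures are saved under pics/ and viewed, and the job is handed in when it is done.

```bash
mkdir -p pics; python3 - <<'E'
from bench import ctrl
import cv2
s=ctrl.sense()
for k in s: print(k,s[k])
print(ctrl.grip_point_offset)
for n in("side","top"):
    c=ctrl.camera(n); cv2.imwrite(f"pics/{n}0.png",c["img"]); print(n,[c[k] for k in("fx","fy","cx","cy","rvec","tvec")])
E
```

```text
t 0.0
qpos [ 1.27420226e+00  1.16498305e-01  1.44226003e+00  1.11504729e-05
  1.58400969e+00 -3.77920464e-02]
qvel [ 1.19082945e-03 -8.48578971e-05 -2.32185881e-04 -4.19638475e-04
  1.66863189e-03 -2.50613031e-04]
tau [-9.70420501e-05 -7.21251369e+01 -6.22615886e+01  7.78462272e-02
  2.37271388e-02 -1.65062006e-04]
ee_pos [0.17268798 0.65232429 0.21790013]
eef_rot [ 0.70112176  0.09083602  0.70126785 -0.09165423]
wrist_force [ 0.77304126  0.16743841 -0.49071299]
moment [ 0.0361285  -0.02401858  0.03922102]
opening 0.09327494206738152
0.0188
side [407.77684445624675, 407.77684445624675, 255.10578682587513, 189.8912148205971, array([ 1.98598412, -0.43536996,  0.26871348]), array([-0.43642007,  0.18844002,  0.74945883])]
top [426.9486028886464, 426.9486028886464, 252.45007289238924, 195.63881181171263, array([ 2.13858628, -2.20692263,  0.07873019]), array([0.06251395, 0.49699386, 0.99388079])]
```

View pics/side0.png

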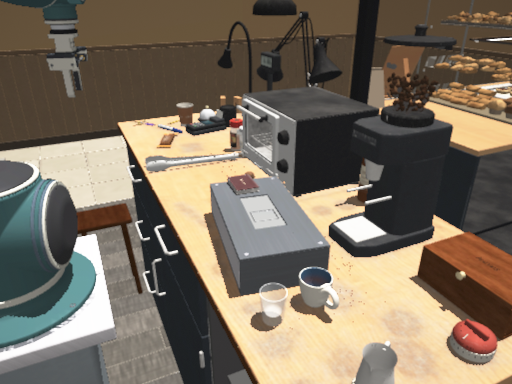

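View pics/top0.png

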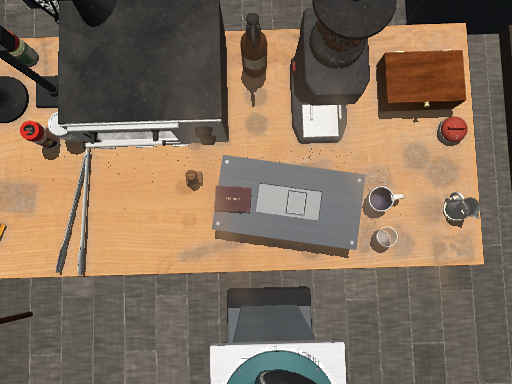

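The top view shows the strip at about (257–320, 184–220), with an outlined rectangle near (297,203). I'll zoom in on that.

```bash
python3 - <<'E'
import cv2
t=cv2.imread("pics/top0.png");s=cv2.imread("pics/side0.png")
a=cv2.resize(t[140:270,200:380],None,fx=4.4,fy=4.4,interpolation=cv2.INTER_CUBIC)
b=cv2.resize(s[165:290,200:335],None,fx=4.6,fy=4.6,interpolation=cv2.INTER_CUBIC)
cv2.imwrite("pics/tz.png",a);cv2.imwrite("pics/sz.png",b)
E
```

```text
(no output)
```

View pics/tz.png

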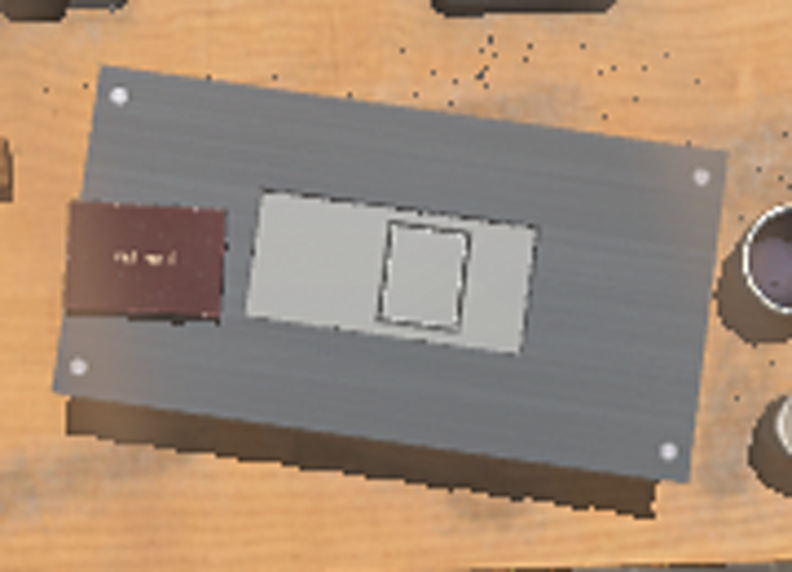

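View pics/sz.png

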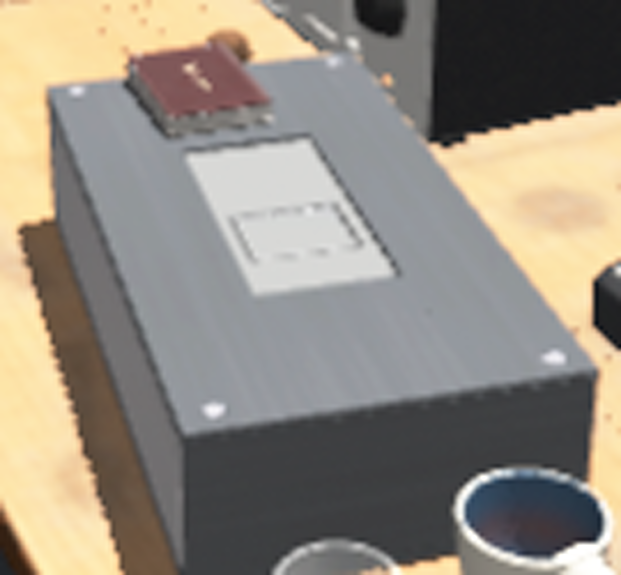

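The catch's thin gap shows in both views, centred near zoom (424,276), i.e. top pixel (296,203). Next I'll locate it in world coordinates.

```bash
cat > h.py <<'E'
import numpy as np,cv2
from scipy.spatial.transform import Rotation as R
from bench import ctrl
def ray(c,uv,z):
    K=np.array([[c["fx"],0,c["cx"]],[0,c["fy"],c["cy"]],[0,0,1]])
    M=cv2.Rodrigues(c["rvec"])[0]; t=np.array(c["tvec"]).ravel()
    o=-M.T@t; d=M.T@np.linalg.solve(K,[uv[0],uv[1],1])
    return o+d*(z-o[2])/d[2]
def Rt(s): q=s["eef_rot"]; return R.from_quat([q[1],q[2],q[3],q[0]])
E
python3 - <<'E'
from h import *
np.set_printoptions(precision=4,suppress=True)
c=ctrl.camera("top");d=ctrl.camera("side")
f=lambda u,v:((u+.5)/4.4+200-.5,(v+.5)/4.4+140-.5)
g=lambda u,v:((u+.5)/4.6+200-.5,(v+.5)/4.6+165-.5)
S=[ray(c,f(*p),.0785)[:3] for p in[(262,190),(538,228),(520,354),(248,316)]]
print("strip",np.array(S),np.mean(S,0))
C=[ray(c,f(*p),.077) for p in[(388,224),(468,232),(460,330),(378,322)]]
print("catch",np.mean(C,0))
C2=[ray(d,g(*p),.077) for p in[(232,216),(336,204),(362,250),(250,262)]]
S2=[ray(d,g(*p),.077) for p in[(188,152),(308,137),(395,274),(256,295)]]
print("side",np.mean(S2,0),np.mean(C2,0))
B=[ray(c,f(*p),.08) for p in[(100,66),(727,151),(690,482),(53,391)]]
print("box",np.array(B),np.mean(B,0))
a=B[0]-B[1];b=B[3]-B[2];y=a+b;yaw=np.arctan2(-y[0],y[1]);print("yaw",yaw)
ca=np.mean(C,0);
Rb=R.from_euler("z",yaw)
print("catch in box",Rb.inv().apply(ca-np.mean(B,0)),"strip in box",Rb.inv().apply(np.mean(S,0)-np.mean(B,0)))
s=ctrl.sense();M=Rt(s).as_matrix();print(M)
tgt=ca+[0,0,.03];print("to go tool cm",M.T@(tgt-s["ee_pos"])*100)
E
```

```text
strip [[ 0.5224  0.0303  0.0785]
 [ 0.4984 -0.1095  0.0785]
 [ 0.4346 -0.0976  0.0785]
 [ 0.4582  0.0395  0.0785]] [ 0.4784 -0.0343  0.0785]
catch [ 0.4754 -0.0505  0.077 ]
side [ 0.4807 -0.0319  0.077 ] [ 0.4757 -0.0534  0.077 ]
box [[ 0.5889  0.1114  0.08  ]
 [ 0.5345 -0.2071  0.08  ]
 [ 0.3678 -0.1797  0.08  ]
 [ 0.4233  0.1394  0.08  ]] [ 0.4786 -0.034   0.08  ]
yaw -0.17069998305446868
catch in box [-0.0004 -0.0168 -0.003 ] strip in box [-0.0002 -0.0004 -0.0015]
[[-0.0002  0.2559  0.9667]
 [-0.0007  0.9667 -0.2559]
 [-1.     -0.0007  0.    ]]
to go tool cm [ 11.1618 -60.1926  47.2464]
```

Catch is at about world (0.4755, -0.051), box y = -17 mm, and both cameras agree within 3 mm. I'll move over it with the fingers shut and the jaw axis along box x.

```bash
python3 -m creep '[[0.09,0,0,0,-3.6,2.8,-1],[0.18,0,0,0,-7.2,5.6,-1],[0.27,0,0,0,-10.8,8.4,-1],[0.36,0,0,0,-14.4,11.2,-1],[0.45,0,0,0,-18,14,-1],[0.54,0,0,0,-21.6,16.8,-1],[0.63,0,0,0,-25.2,19.6,-1],[0.72,0,0,0,-28.8,22.4,-1],[0.81,0,0,0,-32.4,25.2,-1],[0.9,0,0,0,-36,28,-1],[0.99,0,0,0,-39.6,30.8,-1],[1.08,0,0,0,-43.2,33.6,-1],[1.17,0,0,0,-46.8,36.4,-1],[1.26,0,0,0,-50.4,39.2,-1],[1.35,0,0,0,-54,42,-1],[1.44,0,0,0,-57.6,44.8,-1],[1.48,0,0,0,-60.2,47.2,-1],[1.48,0,0,0,-60.2,47.2,-1],[1.48,0,0,0,-60.2,47.2,-1],[1.48,0,0,0,-60.2,47.2,-1]]' 20
python3 - <<'E'
from h import *
np.set_printoptions(precision=4,suppress=True)
s=ctrl.sense();M=Rt(s).as_matrix();print(M,s["ee_pos"],s["wrist_force"],s["opening"],s["qpos"])
print(M.T@(np.array([.4755,-.051,.095])-s["ee_pos"])*100)
cv2.imwrite("pics/s1.png",ctrl.camera("side")["img"])
E
```

```text
t: 2.2
ee_pos: [0.4747, -0.0496, 0.2187]
eef_rot: [0.457, 0.54, 0.457, -0.54]
wrist_force: [0.5, -0.3, -1.6]
opening: 0.0005
[[-0.0001  0.9861 -0.1662]
 [ 0.0002 -0.1662 -0.9861]
 [-1.     -0.0001 -0.0001]] [ 0.4747 -0.0496  0.2187] [ 0.5282 -0.2854 -1.5883] 0.0005076966927479988 [-0.1576 -0.3251  1.849   0.0001  1.6178  0.0094]
[12.3661  0.1056  0.1307]
```

View pics/s1.png

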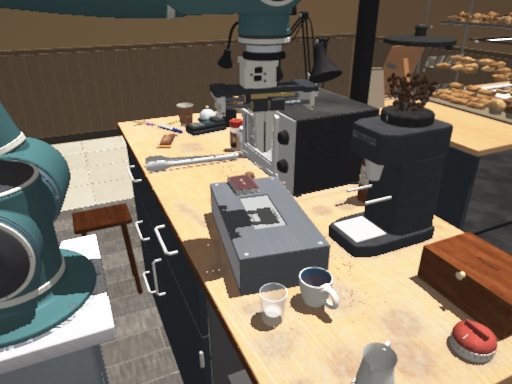

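The shut fingers hang over the box near (263,190) and nothing is touched. I'll descend to about 8 mm above the strip.

```bash
python3 -m creep '[[0,0,0,2.5,0.1,0.1,-1],[0,0,0,5,0.1,0.1,-1],[0,0,0,7.5,0.1,0.1,-1],[0,0,0,10,0.1,0.1,-1],[0,0,0,12,0.1,0.1,-1],[0,0,0,13,0.1,0.1,-1],[0,0,0,13.3,0.1,0.1,-1],[0,0,0,13.3,0.1,0.1,-1],[0,0,0,13.3,0.1,0.1,-1]]'
python3 - <<'E'
from h import *
c=ctrl.camera("top")["img"];d=ctrl.camera("side")["img"]
a=cv2.resize(d[130:290,190:340],(560,597));b=cv2.resize(c[140:270,200:380],(240,173))
o=np.zeros((597,800,3),np.uint8);o[:,:560]=a;o[:173,560:]=b
cv2.imwrite("pics/s2.png",o)
E
```

```text
t: 3.15
ee_pos: [0.4763, -0.0513, 0.0868]
eef_rot: [0.457, 0.54, 0.456, -0.54]
wrist_force: [-1.2, -0.3, 0.2]
opening: 0.0004
```

View pics/s2.png

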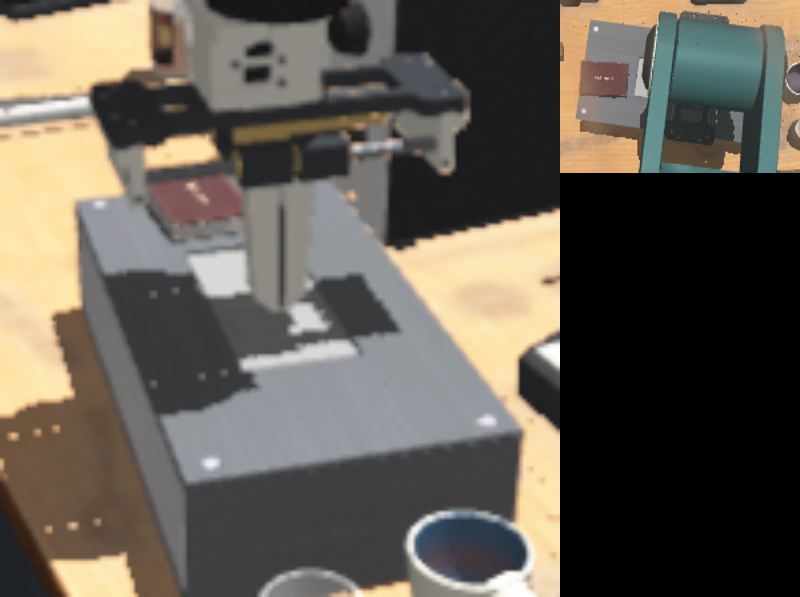

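The fingertips (side zoom at 280,305) hover over the strip on the catch. Now I'll feel downward in small steps.

```bash
python3 -m creep '[[0,0,0,0.4,0,0,-1],[0,0,0,0.7,0,0,-1],[0,0,0,0.9,0,0,-1],[0,0,0,0.9,0,0,-1]]'
python3 -m creep '[[0,0,0,0.1,0,0,-1],[0,0,0,0.2,0,0,-1],[0,0,0,0.2,0,0,-1]]'
```

```text
t: 3.65
ee_pos: [0.4757, -0.0514, 0.0764]
eef_rot: [-0.456, -0.54, -0.456, 0.54]
wrist_force: [0.2, -0.4, 0.2]
opening: 0.0002
t: 3.95
ee_pos: [0.4758, -0.0514, 0.0748]
eef_rot: [0.456, 0.54, 0.456, -0.54]
wrist_force: [-1.0, 0.2, 2.4]
opening: 0.0005
```

```bash
python3 -m creep '[[0,0,0,0.1,0,0,-1],[0,0,0,0.2,0,0,-1],[0,0,0,0.2,0,0,-1]]'
```

```text
t: 4.25
ee_pos: [0.4758, -0.0514, 0.0727]
eef_rot: [0.456, 0.54, 0.456, -0.54]
wrist_force: [-2.0, -0.1, 3.8]
opening: 0.0007
```

The tip is about 4 mm below the strip face at roughly 4 N. That matches the catch's spring, so it is yielding as expected.

```bash
python3 -m creep '[[0,0,0,0.1,0,0,-1],[0,0,0,0.2,0,0,-1],[0,0,0,0.2,0,0,-1]]'; python3 -m creep '[[0,0,0,0.1,0,0,-1],[0,0,0,0.15,0,0,-1],[0,0,0,0.15,0,0,-1]]'
```

```text
t: 4.55
ee_pos: [0.4759, -0.0514, 0.0707]
eef_rot: [0.456, 0.54, 0.456, -0.54]
wrist_force: [0.8, 0.1, 4.5]
opening: 0.0005
t: 4.85
ee_pos: [0.476, -0.0514, 0.0697]
eef_rot: [0.456, 0.54, 0.456, -0.54]
wrist_force: [-2.0, -0.2, 9.1]
opening: 0.0006
```

Force has jumped to 9 N at z = 0.0697, which is the bottom stop. I'll hold there and look for the drawer.

```bash
python3 -m creep '[[0,0,0,0.05,0,0,-1],[0,0,0,0.05,0,0,-1],[0,0,0,0.05,0,0,-1],[0,0,0,0.05,0,0,-1],[0,0,0,0.05,0,0,-1],[0,0,0,0.05,0,0,-1],[0,0,0,0.05,0,0,-1],[0,0,0,0.05,0,0,-1],[0,0,0,0.05,0,0,-1],[0,0,0,0.05,0,0,-1]]'
python3 - <<'E'
from h import *
cv2.imwrite("pics/s3.png",cv2.resize(ctrl.camera("side")["img"][130:310,170:350],(590,590)))
E
```

```text
t: 5.85
ee_pos: [0.4761, -0.0514, 0.0696]
eef_rot: [0.457, 0.54, 0.456, -0.54]
wrist_force: [-3.6, 0.7, 12.9]
opening: 0.0005
```

View pics/s3.png

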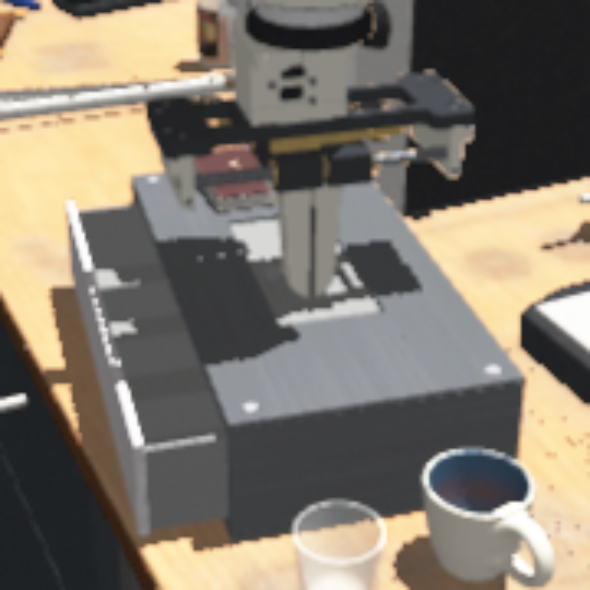

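The drawer has sprung out, with its front edge at about (105,330). Now I'll lift straight up and clear the view.

```bash
python3 -m creep '[[0,0,0,-0.4,0,0,-1],[0,0,0,-0.8,0,0,-1],[0,0,0,-1.6,0,0,-1],[0,0,0,-4,0,0,-1],[0,0,0,-7,0,0,-1],[0,0,0,-10,0,0,-1],[0,0,0,-13,0,0,-1],[0,0,0,-15,0,0,-1],[0,0,0,-15,0,0,-1],[0,0,0,-15,0,0,-1],[0,0,0,-15,0,0,-1],[0,0,0,-15,0,0,-1]]'
python3 - <<'E'
from h import *
d=ctrl.camera("side")["img"];cv2.imwrite("pics/s4f.png",d)
cv2.imwrite("pics/s4.png",cv2.resize(d[150:320,180:350],(590,590),interpolation=cv2.INTER_CUBIC))
cv2.imwrite("pics/t4.png",ctrl.camera("top")["img"])
E
```

```text
t: 7.1
ee_pos: [0.4754, -0.0513, 0.2175]
eef_rot: [-0.456, -0.54, -0.457, 0.541]
wrist_force: [0.3, 0.6, -0.0]
opening: 0.0003
```

View pics/s4.png

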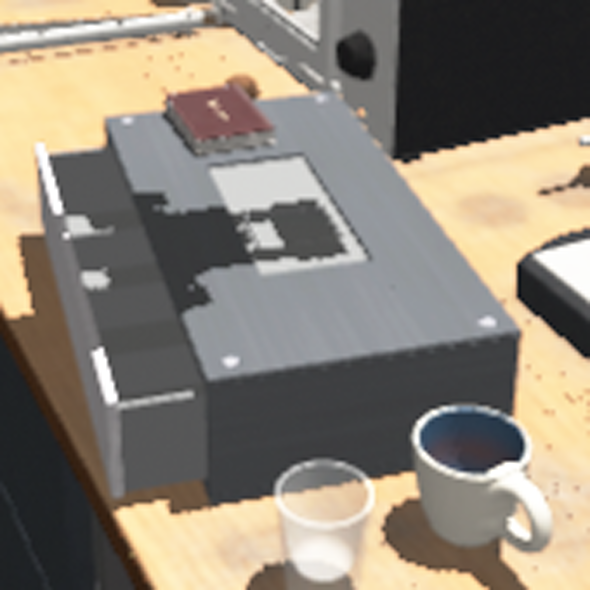

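View pics/t4.png

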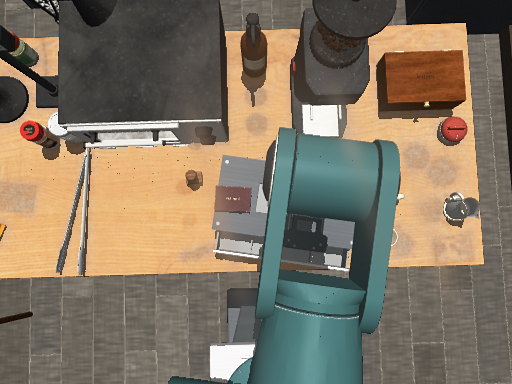

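The drawer is out and the box screws sit at the same pixels as before. The catch lies in the arm's shadow, so I'll back off along the approach path for a clear look.

```bash
python3 -m creep '[[0,0,0,0,-2,-3,-1],[0,0,0,0,-4,-6,-1],[0,0,0,0,-6,-10,-1],[0,0,0,0,-8,-14,-1],[0,0,0,0,-10,-18,-1],[0,0,0,0,-12,-22,-1],[0,0,0,0,-14,-26,-1],[0,0,0,0,-15,-30,-1],[0,0,0,0,-15,-33,-1],[0,0,0,0,-15,-36,-1],[0,0,0,0,-15,-36,-1],[0,0,0,0,-15,-36,-1],[0,0,0,0,-15,-36,-1]]'
python3 - <<'E'
from h import *
d=ctrl.camera("side")["img"];t=ctrl.camera("top")["img"]
o=np.zeros((600,800,3),np.uint8);o[:420,:420]=cv2.resize(d[150:320,180:350],(420,420),interpolation=cv2.INTER_CUBIC)
o[:,420:]=cv2.resize(t[160:285,230:309],(380,600),interpolation=cv2.INTER_CUBIC)
cv2.imwrite("pics/s5.png",o);cv2.imwrite("pics/t5.png",cv2.resize(t[140:275,175:415],(800,450),interpolation=cv2.INTER_CUBIC))
E
```

```text
t: 8.5
ee_pos: [0.388, 0.328, 0.2185]
eef_rot: [-0.456, -0.54, -0.456, 0.54]
wrist_force: [0.2, 0.1, 0.4]
opening: 0.0005
```

View pics/s5.png

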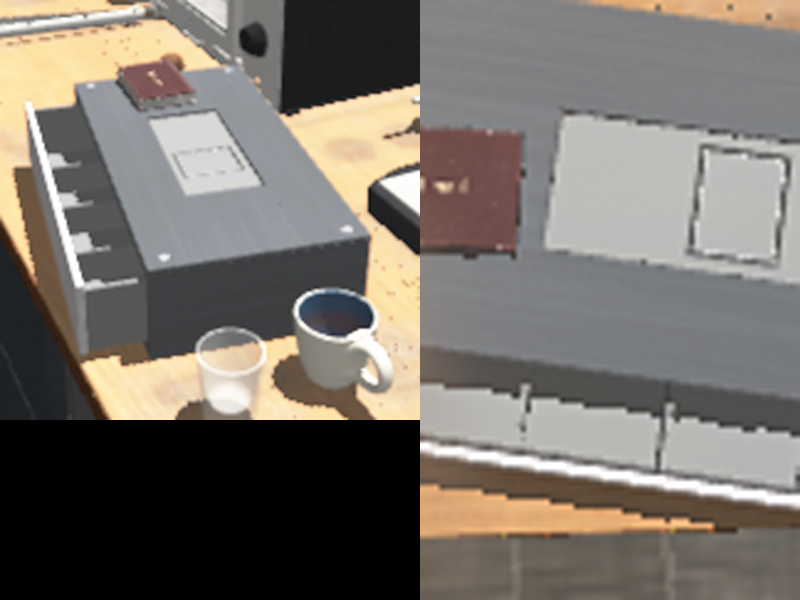

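View pics/t5.png

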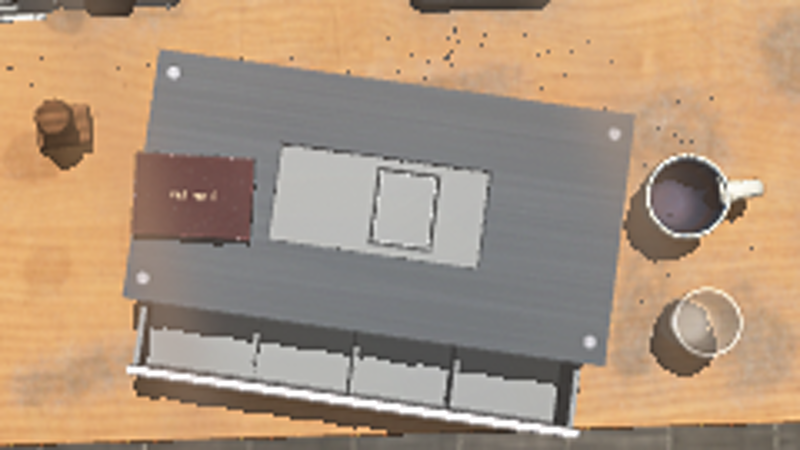

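The drawer edge stands about 22 px (roughly 48 mm) out in the top view. The catch outline looks the same as at the start, and the other objects look unmoved.

```bash
python3 -c "
from bench import ctrl
print(ctrl.sense()['wrist_force']); print(ctrl.sign_off())"
```

```text
[-0.98097187 -0.62893835 -0.01373651]
the job is handed in; nothing more can be done
None
```

The cash box is open and the job is handed in. The drawer stands out about 48 mm in the top picture.

- **Finding the catch:** I did not slide along the strip to feel for it. Its thin outline showed in both cameras, so I worked out its position from the pictures, about 17 mm towards -y from the strip's middle. I then confirmed it by touch as I pressed.
- **Pressing:** I pressed straight down with shut fingers. The catch started to give at about 2 N and reached its stop about 6–7 mm down. The highest force I read was about 13 N, while holding it there until the drawer was out. Then I lifted off and moved the arm clear.
- **Last checks:**
  - The catch looks the same as before pressing, so it appears to be back up. I judged this by eye and did not measure its height.
  - The box and the ink pad, stamp, cup and glass look unmoved.
  - The wrist force was back to noise, and about 8.6 s of the 48 s were used.
- **Disagreements:** The two cameras differed by about 3 mm on the catch's position, well within its size. No check failed.

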